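Eject a used tip comb into the bench waste bin

ROBOT

A 6-joint arm with a two-finger parallel gripper is mounted at the origin on the work surface. World frame = base frame: x ahead of the robot, y to its left, z up, the work surface at z = 0. Lengths are in m, angles in rad, forces in N, time in s.
With the tool pointing down it reaches from about 0.35 to 0.85 m from the base axis. Payload 8.1 kg.
Tool frame: the origin (TCP) lies at the very end of the fingers, on their centre line; the grasp point (between the pads) lies 19 mm behind it; z points along the fingers, x is the direction in which the jaws open and shut, and the axes are right-handed (so a half turn about z gives the same grasp; the last joint's range is limited). The gripper opens to 93 mm and grips with 3 to 60 N. Pads are 15 mm wide; open, the fingers measure 128 mm over their backs; the gripper's body (75 mm by 188 mm) begins 65 mm behind the grasp point.
Start: joints at [-1.264, 0.13, 1.488, -0, 1.523, -0.085], TCP at [0.229, -0.555, 0.219] pointing down, gripper open.
Joint ranges: [-2.96, 2.96], [-0.89, 2.26], [0.02, 2.5], [-1.34, 4.48], [0, 2.73], [-2.66, 2.66]. Speed limits (rad/s): [2.39, 2.39, 2.79, 3.14, 3.14, 3.14].

INTERFACE

Orientations are given as a unit quaternion [w, x, y, z].
In Python, from cell import sensors, read_camera, ticket, spot_in, trace, landmark_of gives the robot as it stands. The module is installed in compiled form; this text tells all that it offers.
- The arm moves only by the shell command python3 -m crank 'ROWS' [FORCE]. ROWS is JSON, a list of rows, each an object with "fingers": the finger opening in m, from 0 to 0.093; "linear": the shift along the tool's x, y, z in m, a list of three; "turn": the turn, a rotation vector about the tool's x, y, z in rad, a list of three. In form: [{"fingers": fingers, "linear": [tx, ty, tz], "turn": [wx, wy, wz]}, ...]. A call has 1 to 12 rows; each row shifts and turns the commanded pose from where the row before left it, along the tool's axes as they then stand; what a row does not reach is not made up. A row lasts 1/12 s, in which the tool goes at most 41.7 mm and 7.16 degrees, less where a joint would pass 70% of its speed; a pose out of reach is approached as far as the arm can. A call is refused whole if a number of a shift passes 0.0417 or a number of a turn 0.125, either way. A call with a gripper value outside its range is refused whole. The fingers move at their own pace and stop on an object; FORCE is the grip in N (left out, the last holds). Time passes only in rows, so rows that do not move let the fingers close. It gives the time, the measured TCP pose, the force and the opening at its end, in the units of the state.
- sensors.state(): the state, without advancing time (a new reading comes with each control period).
- read_camera(name): name is "side" or "top"; returns a dict with "color" (480x640x3 uint8, red, green, blue), "z_map" (480x640 float32, m along the optical axis (not along the pixel's ray), 0 where there is no reading), "fx", "fy", "cx", "cy" (pixels), "cam_to_world" (4x4, takes a point from camera to world coordinates). Camera axes: x right, y up, looking along -z (the intrinsics and any distortion apply to the point x, -y, -z); pixel columns grow to the right and rows downward; lengths in m; the calibration is good to about 2 mm. A picture is of the moment at which its call begins.
- ticket.hand_in(): hands the job in, once; it reports no verdict.
Trained networks look in a picture, given as the dict that the camera call returned (one of the last four; its "shot" number tells which), for a name from the list of things; names that differ only in an ending like _2 or _b are one class to them, and where a whole thing is asked for, a point or a joint stands for the part that bears it (a point fixed in the world has none). Each returns a list of dicts, best first, with "confidence" (0 to 1); they miss things now and then, are a little off and sometimes report something else, mostly with a low value. They report only what shows in the picture. A call takes as long as a camera call.
- spot_in(picture, thing): "position" ([x, y, z] in m, in the coordinates of the camera as it stood for that picture, good to about 4 mm: the middle of the surface that is visible of it).
- trace(picture, thing): "region" (480x640 bool, what is visible of it).
- landmark_of(picture, thing): "position" ([x, y, z] in m, in the coordinates of the camera as it stood for that picture, good to about 4 mm: a listed point, or the origin of a listed thing).
The state is a dict: "time_s": time; "q": joint angles; "joint_vel": joint speeds; "joint_efforts": joint torques, N m; "tcp_pos": TCP position; "tcp_rot": TCP orientation; "wrist_force": force on the tool from outside, world axes, zero at the start; "torque": the same for the moment, N m; "width": finger opening in m.
Only numpy, scipy, OpenCV 4.12 (cv2) and the standard library are available. Lean on these libraries where they do the work, as an engineer would, in place of code of your own. Each camera call takes 0.05 s, during which the arm holds its last target. There are 200 camera calls.

TASK

Open the bench waste bin: tilt the teal cover up at its lower end until it is about level while its lip still hangs on the bin's back ledge, then lift the lip off and set the cover down gently, right way up, on the middle of the green mat. Next flip the red lock-off lever fully forward, squeeze the blue paddle fully home against the ejector's body between the fingers for half a second so that the used tip comb is pushed into the bin, and let the paddle spring back. Leave the lever forward, do not touch the tip comb, and leave the tip box, bottle and tube rack alone.

Things in the scene. Friction and masses are not known exactly. Their poses are not given: they have to be found in the camera images.
- station: Fixed beige base plate 150 x 400 x 6 mm carrying bin, shelf and ejector; upright, turned only in yaw. Origin on the work surface 30 mm to -y of the plate's centre; x away from the robot, y to its left. 'Station (x,y,z)' below is mm in this frame. From -y to +y: grey waste bin, beige shelf with the tip comb, hand ejector lying along y with its nose to the bin.
- ejector: Hand ejector body, fixed: beige bar, station x -17 to 17, y 45 to 230, z 85 to 122; its own frame equals the station's. Free space beneath but for two posts 24 wide at y 50 and 205. The navy paddle lies along its +x side (away from the robot).
- squeeze_point (a point): Where to squeeze, fixed: station (3.5, 125, 100), midway between the body's -x face and the paddle's outer face when the paddle is fully home (41 mm apart then, 50 mm with it free). Close the fingers along station x, from above, centred here; the body's top is 22 mm higher.
- paddle (a joint): Navy paddle switch, rad: 0 free, 0.12 fully home. Bar 132 long, z 87 to 113, 6 thick, hinged about the vertical at station (21, 200); its free end, towards the bin, stands out 16 mm to +x. Spring: 2 N at the squeeze point rising to 6 N; springs back. Blocked at about 0.02 until the lever is flipped. Drives a white pusher plate 32 mm to -y, which shoves the comb into the bin.
- paddle_pad (a point): Point on the paddle's outer (+x) face, 75 mm from its hinge; moves with it.
- lock_lever (a joint): Red lock-off lever, rad: 0 to 0.15 locked (leaning 0.7 rad back, to station +y), 1.4 fully forward (leaning 0.7 to -y, towards the bin). Pivot along x at station (0, 75, 131), on the ejector's top (z 122). 46 mm long, 16 wide, 24 at the tip, 9 thick. Friction about 1.5 N at the tip; stays where left. Push its back with closed fingertips from above.
- lever_tip (a point): End of the lever, 46 mm from its pivot; moves with it.
- cover: Loose teal bin cover, 0.11 to 0.23 kg: panel 146 (x) x 112 (y) x 4 mm, origin at the centre of its underside, x towards the lip end, z out of the top. A downward lip at its +x end, 14 deep, 6 thick, hooks over the far side of the bin's back wall. It starts sloping 0.436 rad, lip end up and far from the robot, lower end on the bin's front wall. Black grip fin on top.
- cover_grip (a point): On the cover's black grip fin, 24 mm above the panel's underside, 35 mm from the centre towards the lower end. The fin is 12 mm thick (cover y), 44 mm long (cover x) and rises to 36 mm above the underside (32 mm above the top face). Pinch it along cover y.
- cover_lip (a point): Inner corner of the cover's lip, where the underside meets the lip, middle of the width; cover frame (67, 0, 0) mm. The cover pivots about here when its lower end is raised.
- ledge (a point): Top far edge of the bin's back wall, station (60, -90, 98), over which the lip hangs.
- bin_floor (a point): Centre of the bin's inner floor, station (0, -90, 10); axes as the station. Inside 108 (x) x 124 (y) mm, walls 5 to 6 thick. Wall tops: front (robot side) z 45, back z 98, +y side z 100, -y side in steps from 56 (front) to 98.
- tip_comb: Used tip comb, loose, 50 g: white bar 80 (x) x 28 (y) x 10 mm with eight amber tips on top, 28 mm high in all; origin at the centre of its underside. Stands on the shelf (top z 100, station y -27 to 15) beside the bin, in front of the pusher plate.
- mat: Fixed green mat 200 (x) x 160 (y) x 4 mm; origin at the centre of its underside, on the work surface. The cover laid on it rests on its lip and its lower edge, tipped about 0.1 rad.
- tip_box: Bystander: navy box with pale lid, 85 x 125 x 65 mm; origin under its centre.
- reagent_bottle: Bystander: white bottle with blue cap, 66 mm across, 150 mm high; origin under its centre.
- tube_rack: Bystander: orange rack 60 x 170 x 30 mm with five capped tubes to 72 mm high; origin under its centre.

How it is judged:
By the outcome, as a careful person would: the job done as asked, in the order asked, and still so for the second after the job is handed in, with the robot touching nothing.
It also fails if it takes over 54 s, if anything falls off the work surface, if the arm or the gripper's body presses on something with over 40 N, if the wrist force passes 120 N, or if a joint passes its speed limit or range.

## Working session

There is one attempt and no reset: what is moved stays moved. The work goes in short steps, Python scripts to look and compute and a shell command to move; the robot and the scene stay as the last step left them, time stands still between calls to the robot, and variables do not carry over. Pictures are saved under pics/ and viewed, about 8 in all and at most 12, crops included, and the job is handed in when it is done.

```bash
mkdir -p pics; cat > h.py <<'E'
import numpy as np, cv2
from scipy.spatial.transform import Rotation as R
from cell import sensors, read_camera, ticket, spot_in, trace, landmark_of
def w(p,x): return (p["cam_to_world"]@np.r_[x,1])[:3]
def save(p,n): cv2.imwrite(f"pics/{n}.png",cv2.cvtColor(p["color"],cv2.COLOR_RGB2BGR))
def lm(p,t,f=landmark_of): return [(np.round(w(p,d["position"]),4).tolist(),round(d["confidence"],2)) for d in f(p,t)[:2]]
def cloud(p,m=None):
    z=p["z_map"]; v,u=np.nonzero((z>0) if m is None else (m&(z>0))); d=z[v,u]
    c=np.c_[(u-p["cx"])/p["fx"]*d,-(v-p["cy"])/p["fy"]*d,-d,np.ones(len(d))]
    return (c@p["cam_to_world"].T)[:,:3]
def Rt(s): 
    q=s["tcp_rot"]; return R.from_quat([q[1],q[2],q[3],q[0]])
E
python3 - <<'E'
from h import *
s=sensors.state();print({k:np.round(v,3).tolist() for k,v in s.items()});print(Rt(s).as_matrix().round(3))
ps={n:read_camera(n) for n in("side","top")}
for n,p in ps.items():
    save(p,n+"0");print(n,p["cam_to_world"].round(3).tolist(),p["fx"],[k for k in p])
    for t in "station ejector squeeze_point paddle_pad lever_tip cover cover_grip cover_lip ledge bin_floor tip_comb mat tip_box reagent_bottle tube_rack".split(): print(t,lm(p,t))
E
```

```text
{'time_s': 0.0, 'q': [-1.264, 0.131, 1.489, -0.0, 1.523, -0.085], 'joint_vel': [0.0, 0.001, 0.001, -0.001, -0.001, 0.001], 'joint_efforts': [0.002, -55.983, -49.177, 0.077, 0.035, -0.0], 'tcp_pos': [0.229, -0.554, 0.218], 'tcp_rot': [-0.001, 0.831, -0.556, -0.001], 'wrist_force': [0.134, -0.059, 1.172], 'torque': [0.004, 0.056, 0.01], 'width': 0.093}
[[ 0.382 -0.924 -0.001]
 [-0.924 -0.382  0.002]
 [-0.002 -0.    -1.   ]]
side [[-0.991, 0.074, -0.11, 0.456], [-0.132, -0.531, 0.837, 0.908], [0.004, 0.844, 0.536, 0.708], [0.0, 0.0, 0.0, 1.0]] 462.9349020107919 ['color', 'z_map', 'fx', 'fy', 'cx', 'cy', 'cam_to_world', 'shot']
station [([0.5463, 0.0608, 0.0007], 0.94), ([0.54, 0.1865, 0.0968], 0.59)]
ejector [([0.5445, 0.059, 0.0041], 0.85)]
squeeze_point [([0.5407, 0.1859, 0.0983], 0.75), ([0.6102, -0.0262, 0.0966], 0.39)]
paddle_pad [([0.5661, 0.1882, 0.101], 0.67)]
lever_tip [([0.5358, 0.1611, 0.1633], 0.73)]
cover [([0.5519, -0.0332, 0.0739], 0.91)]
cover_grip [([0.5074, -0.0376, 0.0814], 0.59)]
cover_lip []
ledge [([0.6118, -0.0241, 0.0962], 0.71)]
bin_floor []
tip_comb [([0.5487, 
[... 413 characters left out ...]
 1.0]] 499.2215560812421 ['color', 'z_map', 'fx', 'fy', 'cx', 'cy', 'cam_to_world', 'shot']
station [([0.5492, 0.0628, -0.0017], 0.96)]
ejector []
squeeze_point [([0.5382, 0.1833, 0.0989], 0.6)]
paddle_pad [([0.5678, 0.1888, 0.1012], 0.83)]
lever_tip [([0.5335, 0.1661, 0.1644], 0.7)]
cover [([0.5481, -0.0314, 0.0729], 0.67)]
cover_grip [([0.5122, -0.0376, 0.0798], 0.72)]
cover_lip [([0.615, -0.0258, 0.1057], 0.94)]
ledge []
bin_floor []
tip_comb [([0.551, 0.0558, 0.0972], 0.92)]
mat [([0.5605, -0.3289, -0.0055], 0.93)]
tip_box [([0.3491, 0.2862, -0.0028], 0.81)]
reagent_bottle [([0.751, -0.1415, -0.0023], 0.9)]
tube_rack [([0.7607, 0.2324, -0.0029], 0.74), ([0.5582, -0.3238, -0.0041], 0.17)]
```

```bash
python3 - <<'E'
from h import *
ps={n:read_camera(n) for n in("side","top")}
cv2.imwrite("pics/both.png",cv2.cvtColor(cv2.resize(np.hstack([ps[n]["color"] for n in("top","side")]),(800,300),interpolation=cv2.INTER_AREA),cv2.COLOR_RGB2BGR))
# station fit
L=dict(station=(0,0,0),squeeze_point=(3.5,125,100),ledge=(60,-90,98),cover_lip=(60,-90,98))
A=[];B=[]
for p in ps.values():
    for t,l in L.items():
        r=lm(p,t)
        if r and r[0][1]>.5: A.append(np.array(l[:2])/1e3);B.append(r[0][0][:2])
A=np.array(A);B=np.array(B)
a=A-A.mean(0);b=B-B.mean(0);th=np.arctan2((a[:,0]*b[:,1]-a[:,1]*b[:,0]).sum(),(a*b).sum())
M=np.array([[np.cos(th),-np.sin(th)],[np.sin(th),np.cos(th)]]);print("yaw",th,"o",B.mean(0)-M@A.mean(0))
for n,p in ps.items():
    c=cloud(p);hsv=cv2.cvtColor(p["color"],cv2.COLOR_RGB2HSV)[p["z_map"]>0]
    e=c[(abs(c[:,2]-.122)<.004)&(c[:,0]>.49)&(c[:,0]<.58)&(c[:,1]>.09)&(c[:,1]<.32)]
    print(n,"ejtop",len(e),cv2.minAreaRect(e[:,:2].astype(np.float32)),np.median(e[:,2]))
    for t in("mat","cover_grip","cover","paddle"):
        r=trace(p,t)
        if not r: print(t,"none");continue
        m=cv2.erode(r[0]["region"].astype(np.uint8),np.ones((3,3)))>0
        k=cloud(p,m); print(n,t,r[0]["confidence"],len(k),k.min(0).round(3),k.max(0).round(3),cv2.minAreaRect(k[:,:2].astype(np.float32)))
        if t=="cover":
            # fin = dark pixels
            v=p["color"].max(2)<60; f=cloud(p,v&m); print("fin",len(f),f.min(0).round(3) if len(f) else 0,f.max(0).round(3) if len(f) else 0, cv2.minAreaRect(f[:,:2].astype(np.float32)) if len(f) else 0)
E
```

```text
yaw 0.08216627896842298 o [0.54660306 0.06014171]
side ejtop 862 ((0.539742112159729, 0.19040310382843018), (0.04580063000321388, 0.2003534883260727), 4.895798683166504) 0.1210115213493545
side mat 0.77 1485 [ 0.457 -0.416 -0.001] [ 0.662 -0.245  0.009] ((0.5602307915687561, -0.32881295680999756), (0.18979142606258392, 0.1606149673461914), 8.724656105041504)
side cover_grip 0.95 744 [ 0.488 -0.09   0.046] [0.617 0.057 0.129] ((0.5505969524383545, -0.017124079167842865), (0.1309802234172821, 0.1417810320854187), 4.762177467346191)
side cover 0.9 794 [ 0.481 -0.088  0.044] [0.62  0.051 0.128] ((0.5504526495933533, -0.01752980798482895), (0.1341412365436554, 0.14082124829292297), 3.6864547729492188)
fin 117 [ 0.491 -0.036  0.065] [ 0.53  -0.026  0.098] ((0.5101748108863831, -0.030940163880586624), (0.0390583835542202, 0.0092538483440876), 2.8936376571655273)
side paddle 0.64 87 [0.547 0.147 0.094] [0.572 0.268 0.117] ((0.5598087310791016, 0.2074459195137024), (0.004194274079054594, 0.12399738281965256), 10.660091400146484)
top ejtop 956 ((0.5378599762916565, 0.18988852202892303), (0.041
[... 221 characters left out ...]
0011), 8.839903831481934)
top cover_grip 0.79 2811 [ 0.483 -0.089  0.041] [0.623 0.027 0.111] ((0.5522978901863098, -0.031013913452625275), (0.13435451686382294, 0.10736675560474396), 4.754342555999756)
top cover 0.8 2827 [ 0.483 -0.089  0.041] [0.623 0.027 0.111] ((0.5525491237640381, -0.031003393232822418), (0.1348673552274704, 0.1073295921087265), 4.639469146728516)
fin 113 [ 0.485 -0.041  0.048] [ 0.534 -0.029  0.103] ((0.5095058679580688, -0.03455105796456337), (0.04866063594818115, 0.011370968073606491), 2.2349624633789062)
top paddle 0.59 92 [0.551 0.157 0.099] [0.569 0.26  0.117] ((0.5594168305397034, 0.20856830477714539), (0.004949358291924, 0.10484321415424347), 10.698868751525879)
```

View pics/both.png

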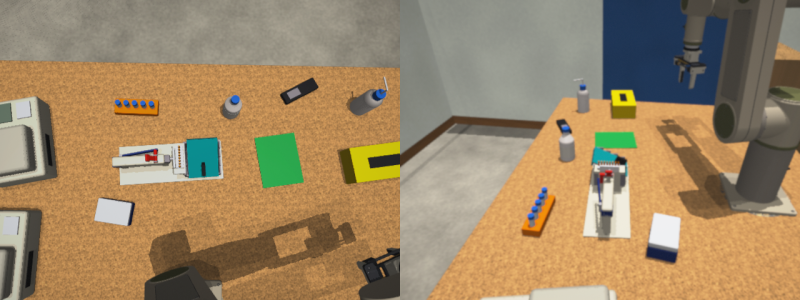

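```bash
cat >> h.py <<'E'
PSI=0.082; O=np.array([.5468,.0600,0]); RS=R.from_euler('z',PSI)
def st(x,y,z): return O+RS.apply(np.array([x,y,z])/1e3)
def tool(a,yaw=PSI,jaw='y'):   # jaw along station y, tilted a forward ; jaw 'x': jaw along station x
    T=R.from_matrix(np.array([[0,-np.cos(a),np.sin(a)],[-1,0,0],[0,-np.sin(a),-np.cos(a)]]))
    r=R.from_euler('z',yaw)*T
    return r if jaw=='y' else r*R.from_euler('z',np.pi/2 if jaw=='x' else -np.pi/2)
def plan(p1,r1,n,p0=None,r0=None):
    s=sensors.state()
    p0=np.array(s["tcp_pos"]) if p0 is None else p0; r0=Rt(s) if r0 is None else r0
    rv=(r0.inv()*r1).as_rotvec(); rr=r0
    for i in range(n):
        r=r0*R.from_rotvec(rv*(i+1)/n); print((rr.inv().apply((p1-p0)/n)*1e3).round(1),(rr.inv()*r).as_rotvec().round(3)); rr=r
E
python3 - <<'E'
from h import *
a=.436
u=np.array([-np.sin(a),0,np.cos(a)])  # normal
g=np.array([60-102*np.cos(a)-24*np.sin(a),-91.5,98-102*np.sin(a)+24*np.cos(a)])
print("grip",st(*g))
tcp=g+u*(27-24-19); pre=tcp+u*75
print(st(*tcp),st(*pre))
p=np.array([.30,-.40,.26]); s=sensors.state()
plan(st(*pre),tool(a),18)
E
```

```text
grip [ 0.51184439 -0.03468129  0.07667842]
[ 0.51857876 -0.03412783  0.06217525] [ 0.48701141 -0.03672217  0.13015886]
[-21.1 -24.2   4.9] [0.024 0.004 0.017]
[-21.5 -23.7   5.4] [0.024 0.004 0.017]
[-22.  -23.2   5.9] [0.024 0.004 0.017]
[-22.4 -22.7   6.4] [0.024 0.004 0.017]
[-22.8 -22.2   6.8] [0.024 0.004 0.017]
[-23.2 -21.6   7.3] [0.024 0.004 0.017]
[-23.6 -21.    7.7] [0.024 0.004 0.017]
[-23.9 -20.4   8.1] [0.024 0.004 0.017]
[-24.3 -19.8   8.5] [0.024 0.004 0.017]
[-24.7 -19.2   8.9] [0.024 0.004 0.017]
[-25.  -18.6   9.2] [0.024 0.004 0.017]
[-25.4 -17.9   9.6] [0.024 0.004 0.017]
[-25.7 -17.3   9.9] [0.024 0.004 0.017]
[-26.  -16.6  10.2] [0.024 0.004 0.017]
[-26.4 -15.9  10.5] [0.024 0.004 0.017]
[-26.7 -15.2  10.8] [0.024 0.004 0.017]
[-26.9 -14.5  11. ] [0.024 0.004 0.017]
[-27.2 -13.7  11.3] [0.024 0.004 0.017]
```

```bash
python3 -m crank '[{"fingers":0.05,"linear":[-0.021,-0.024,0.0],"turn":[0.024,0.004,0.017]},{"fingers":0.05,"linear":[-0.0215,-0.0237,0.0],"turn":[0.024,0.004,0.017]},{"fingers":0.05,"linear":[-0.022,-0.0232,0.001],"turn":[0.024,0.004,0.017]},{"fingers":0.05,"linear":[-0.0224,-0.0227,0.001],"turn":[0.024,0.004,0.017]},{"fingers":0.05,"linear":[-0.0228,-0.0222,0.002],"turn":[0.024,0.004,0.017]},{"fingers":0.05,"linear":[-0.0232,-0.0216,0.003],"turn":[0.024,0.004,0.017]},{"fingers":0.05,"linear":[-0.0236,-0.021,0.003],"turn":[0.024,0.004,0.017]},{"fingers":0.05,"linear":[-0.0239,-0.0204,0.004],"turn":[0.024,0.004,0.017]},{"fingers":0.05,"linear":[-0.0243,-0.0198,0.004],"turn":[0.024,0.004,0.017]},{"fingers":0.05,"linear":[-0.0247,-0.0192,0.005],"turn":[0.024,0.004,0.017]},{"fingers":0.05,"linear":[-0.025,-0.0186,0.005],"turn":[0.024,0.004,0.017]},{"fingers":0.05,"linear":[-0.0254,-0.0179,0.006],"turn":[0.024,0.004,0.017]}]' 30
python3 - <<'E'
from h import *
a=.436
plan(np.array([ 0.487,-0.0367,0.1302]),tool(a),8)
E
```

```text
time_s: 3.5
tcp_pos: [0.3946, -0.2096, 0.2135]
tcp_rot: [-0.106, 0.761, -0.632, 0.1]
wrist_force: [0.2, -0.5, 0.6]
width: 0.0501
[-19.3 -11.7  14. ] [0.018 0.002 0.013]
[-19.5 -11.2  14.2] [0.018 0.002 0.013]
[-19.7 -10.7  14.3] [0.018 0.002 0.013]
[-19.9 -10.2  14.5] [0.018 0.002 0.013]
[-20.   -9.7  14.6] [0.018 0.002 0.013]
[-20.2  -9.2  14.7] [0.018 0.002 0.013]
[-20.3  -8.7  14.8] [0.018 0.002 0.013]
[-20.5  -8.2  14.9] [0.018 0.002 0.013]
```

```bash
python3 -m crank '[{"fingers":0.05,"linear":[-0.0193,-0.0117,0.014],"turn":[0.018,0.002,0.013]},{"fingers":0.05,"linear":[-0.0195,-0.0112,0.0142],"turn":[0.018,0.002,0.013]},{"fingers":0.05,"linear":[-0.0197,-0.0107,0.0143],"turn":[0.018,0.002,0.013]},{"fingers":0.05,"linear":[-0.0199,-0.0102,0.0145],"turn":[0.018,0.002,0.013]},{"fingers":0.05,"linear":[-0.02,-0.0097,0.0146],"turn":[0.018,0.002,0.013]},{"fingers":0.05,"linear":[-0.0202,-0.0092,0.0147],"turn":[0.018,0.002,0.013]},{"fingers":0.05,"linear":[-0.0203,-0.0087,0.0148],"turn":[0.018,0.002,0.013]},{"fingers":0.05,"linear":[-0.0205,-0.0082,0.0149],"turn":[0.018,0.002,0.013]},{"fingers":0.05,"linear":[0,0,0],"turn":[0,0,0]}]'
python3 - <<'E'
from h import *
plan(np.array([.5186,-.0344,.0622]),tool(.436),5)
p=read_camera("side");q=read_camera("top")
c=[cv2.resize(p["color"][180:380,240:480],(480,400)),cv2.resize(q["color"][180:330,240:420],(480,400))]
cv2.imwrite("pics/pre.png",cv2.cvtColor(np.hstack(c)[:, :],cv2.COLOR_RGB2BGR)) if 0 else cv2.imwrite("pics/pre.png",cv2.cvtColor(np.hstack([cv2.resize(x,(400,400)) for x in c]),cv2.COLOR_RGB2BGR))
E
```

```text
time_s: 4.25
tcp_pos: [0.4855, -0.0341, 0.1276]
tcp_rot: [-0.161, 0.718, -0.662, 0.143]
wrist_force: [-0.9, 0.2, -0.1]
width: 0.0502
[ 0.7 -0.5 14.6] [ 0.     0.001 -0.   ]
[ 0.7 -0.5 14.6] [ 0.     0.001 -0.   ]
[ 0.7 -0.5 14.6] [ 0.     0.001 -0.   ]
[ 0.6 -0.5 14.6] [ 0.     0.001 -0.   ]
[ 0.6 -0.5 14.6] [ 0.     0.001 -0.   ]
```

View pics/pre.png

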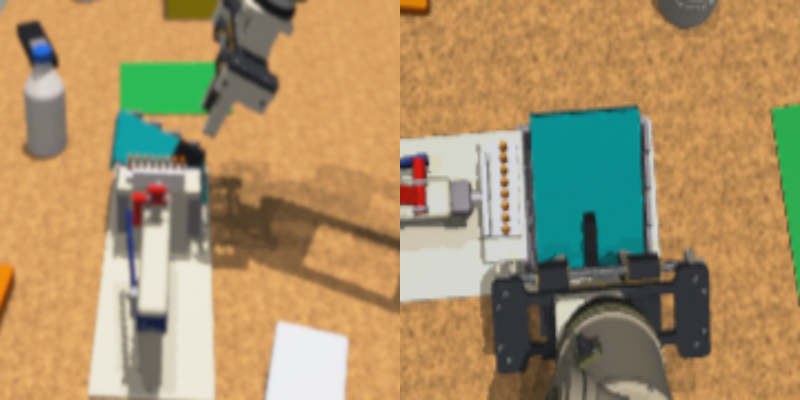

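Left half: side view with the gripper tilted above the fin. Right half: top view with the fin at about (590,240) and the fingers on either side at x 555 and 640, so it is straddled. I'll descend and grip.

```bash
python3 -m crank '[{"fingers":0.05,"linear":[0.001,0,0.015],"turn":[0,0,0]},{"fingers":0.05,"linear":[0.001,-0.001,0.015],"turn":[0,0,0]},{"fingers":0.05,"linear":[0,-0.0005,0.015],"turn":[0,0,0]},{"fingers":0.05,"linear":[0,-0.0005,0.014],"turn":[0,0,0]},{"fingers":0.05,"linear":[0,0,0.013],"turn":[0,0,0]},{"fingers":0.05,"linear":[0,0,0],"turn":[0,0,0]},{"fingers":0.0,"linear":[0,0,0],"turn":[0,0,0]},{"fingers":0.0,"linear":[0,0,0],"turn":[0,0,0]},{"fingers":0.0,"linear":[0,0,0],"turn":[0,0,0]},{"fingers":0.0,"linear":[0,0,0],"turn":[0,0,0]},{"fingers":0.0,"linear":[0,0,0],"turn":[0,0,0]}]' 55
```

```text
time_s: 5.27
tcp_pos: [0.5189, -0.0372, 0.0668]
tcp_rot: [-0.161, 0.717, -0.662, 0.146]
wrist_force: [0.2, 0.5, -0.5]
width: 0.0211
```

```bash
python3 -m crank '[{"fingers":0.024,"linear":[-0.001,0,0.003],"turn":[0,0,0]},{"fingers":0.0,"linear":[0,0,0],"turn":[0,0,0]},{"fingers":0.0,"linear":[0,0,0],"turn":[0,0,0]},{"fingers":0.0,"linear":[0,0,0],"turn":[0,0,0]},{"fingers":0.0,"linear":[0,0,0],"turn":[0,0,0]}]'
python3 - <<'E'
from h import *
s=sensors.state(); r=Rt(s); p=np.array(s["tcp_pos"])
print(s["width"],r.as_matrix().round(3).tolist(),s["wrist_force"])
q=RS.inv().apply(p-O)*1e3; print("station",q)
# lip seen from tool: assume lip at ledge
led=st(60,q[1],98); v=r.inv().apply(led-p)*1e3; print("ledge in tool",v)
# level: rotate about tool x through -.436 about ledge
rot=R.from_rotvec(RS.apply([0,1,0])*0.436)  # +y rot: x->-z ; want lip-end up slope to level
n=10
P,Q=p,r
for i in range(n):
    d=R.from_rotvec(RS.apply([0,1,0])*0.0436)
    P2=led+d.apply(P-led);Q2=d*Q
    print((Q.inv().apply(P2-P)*1e3).round(2),(Q.inv()*Q2).as_rotvec().round(4));P,Q=P2,Q2
print(P,Q.as_matrix().round(3).tolist())
E
```

```text
time_s: 5.68
tcp_pos: [0.5197, -0.0357, 0.0632]
tcp_rot: [-0.16, 0.718, -0.662, 0.145]
wrist_force: [-1.3, -0.4, 3.1]
width: 0.0118
0.01175404103582908 [[0.081, -0.904, 0.42], [-0.997, -0.072, 0.038], [-0.004, -0.422, -0.907]] [-1.32530186 -0.44455662  3.12874922]
station [-34.85373924 -93.11903632  63.22279301]
ledge in tool [  -0.20601191 -100.66884819    8.5103782 ]
[-0.02 -0.47 -4.38] [-0.0436  0.0001  0.0001]
[-0.02 -0.47 -4.38] [-0.0436  0.0001  0.0001]
[-0.02 -0.47 -4.38] [-0.0436  0.0001  0.0001]
[-0.02 -0.47 -4.38] [-0.0436  0.0001  0.0001]
[-0.02 -0.47 -4.38] [-0.0436  0.0001  0.0001]
[-0.02 -0.47 -4.38] [-0.0436  0.0001  0.0001]
[-0.02 -0.47 -4.38] [-0.0436  0.0001  0.0001]
[-0.02 -0.47 -4.38] [-0.0436  0.0001  0.0001]
[-0.02 -0.47 -4.38] [-0.0436  0.0001  0.0001]
[-0.02 -0.47 -4.38] [-0.0436  0.0001  0.0001]
[ 0.51389685 -0.0361371   0.10653462] [[0.08, -0.997, -0.001], [-0.997, -0.08, 0.003], [-0.003, 0.0, -1.0]]
```

```bash
python3 -m crank '[{"fingers":0.0,"linear":[0,-0.0005,-0.0044],"turn":[-0.0436,0,0]},{"fingers":0.0,"linear":[0,-0.0005,-0.0044],"turn":[-0.0436,0,0]},{"fingers":0.0,"linear":[0,-0.0005,-0.0044],"turn":[-0.0436,0,0]},{"fingers":0.0,"linear":[0,-0.0005,-0.0044],"turn":[-0.0436,0,0]},{"fingers":0.0,"linear":[0,-0.0005,-0.0044],"turn":[-0.0436,0,0]},{"fingers":0.0,"linear":[0,-0.0005,-0.0044],"turn":[-0.0436,0,0]},{"fingers":0.0,"linear":[0,-0.0005,-0.0044],"turn":[-0.0436,0,0]},{"fingers":0.0,"linear":[0,-0.0005,-0.0044],"turn":[-0.0436,0,0]},{"fingers":0.0,"linear":[0,-0.0005,-0.0044],"turn":[-0.0436,0,0]},{"fingers":0.0,"linear":[0,-0.0005,-0.0044],"turn":[-0.0436,0,0]},{"fingers":0.0,"linear":[0,0,0],"turn":[0,0,0]},{"fingers":0.0,"linear":[0,0,0],"turn":[0,0,0]}]'
python3 - <<'E'
from h import *
p=read_camera("top");c=trace(p,"cover");m=cv2.erode(c[0]["region"].astype(np.uint8),np.ones((3,3)))>0
hsv=cv2.cvtColor(p["color"],cv2.COLOR_RGB2HSV); m&=(hsv[...,1]>120)&(abs(hsv[...,0].astype(int)-90)<15)
k=cloud(p,m); l=RS.inv().apply(k-O)*1e3
A=np.c_[l[:,:2],np.ones(len(l))]
for _ in range(3):
    f=np.linalg.lstsq(A,l[:,2],rcond=None)[0];r=abs(A@f-l[:,2])<6;A,l=A[r],l[r]
print("plane",f,l.min(0),l.max(0)); print(lm(p,"cover_lip"),lm(p,"tip_comb"),Rt(sensors.state()).as_matrix().round(3)[2])
q=read_camera("side")
cv2.imwrite("pics/level.png",cv2.cvtColor(np.hstack([cv2.resize(q["color"][200:360,280:440],(400,400)),cv2.resize(p["color"][190:330,250:390],(400,400))]),cv2.COLOR_RGB2BGR))
E
```

```text
time_s: 6.68
tcp_pos: [0.5145, -0.0362, 0.1062]
tcp_rot: [-0.002, 0.735, -0.678, -0.002]
wrist_force: [0.3, -0.1, -1.4]
width: 0.0113
plane [-3.55526030e-03 -1.58613532e-03  1.04938359e+02] [ -77.76524551 -143.41403435  100.19945776] [-28.12173974 -41.00802694 110.64240599]
[([0.761, 0.231, -0.0033], 0.42)] [([0.5517, 0.0533, 0.0981], 0.52)] [-0.004  0.    -1.   ]
```

View pics/level.png

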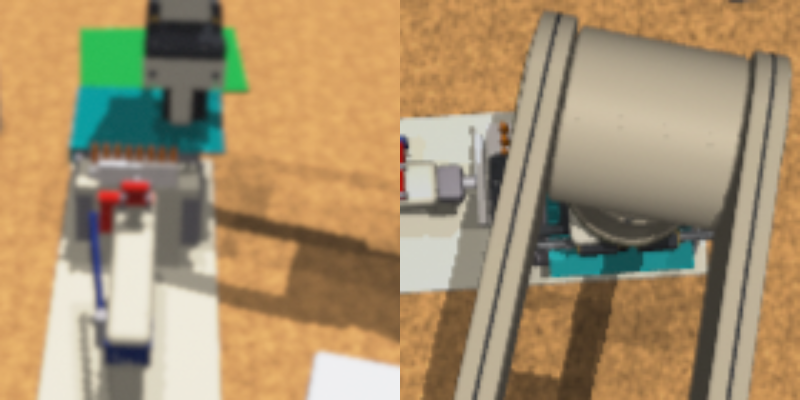

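```bash
python3 -m crank '[{"fingers":0.0,"linear":[0,0,-0.006],"turn":[0,0,0]},{"fingers":0.0,"linear":[0,0,-0.009],"turn":[0,0,0]},{"fingers":0.0,"linear":[0,0,-0.012],"turn":[0,0,0]},{"fingers":0.0,"linear":[0,0,-0.015],"turn":[0,0,0]},{"fingers":0.0,"linear":[0,0,-0.016],"turn":[0,0,0]},{"fingers":0.0,"linear":[0,0,-0.012],"turn":[0,0,0]},{"fingers":0.0,"linear":[0,0,0],"turn":[0,0,0]},{"fingers":0.0,"linear":[0,0,0],"turn":[0,0,0]}]'
python3 - <<'E'
from h import *
s=sensors.state();print(Rt(s).as_matrix().round(3).tolist())
plan(np.array([.5265,-.3353,.16]),tool(.0,.153),16)
q=read_camera("side")
cv2.imwrite("pics/lift.png",cv2.cvtColor(cv2.resize(q["color"][160:360,240:440],(400,400)),cv2.COLOR_RGB2BGR))
E
```

```text
time_s: 7.6
tcp_pos: [0.5151, -0.0369, 0.1782]
tcp_rot: [-0.002, 0.735, -0.678, -0.0]
wrist_force: [0.7, -1.2, -0.6]
width: 0.0114
[[0.081, -0.997, 0.002], [-0.997, -0.081, 0.004], [-0.003, -0.003, -1.0]]
[18.7  0.8  1.1] [-0.     0.    -0.005]
[18.6  0.9  1.1] [-0.     0.    -0.005]
[18.6  1.   1.1] [-0.     0.    -0.005]
[18.6  1.1  1.1] [-0.     0.    -0.005]
[18.6  1.1  1.1] [-0.     0.    -0.005]
[18.6  1.2  1.1] [-0.     0.    -0.005]
[18.6  1.3  1.1] [-0.     0.    -0.005]
[18.6  1.4  1.1] [-0.     0.    -0.005]
[18.6  1.5  1.1] [-0.     0.    -0.005]
[18.6  1.6  1.1] [-0.     0.    -0.005]
[18.6  1.6  1.1] [-0.     0.    -0.005]
[18.6  1.7  1.1] [-0.     0.    -0.005]
[18.6  1.8  1.1] [-0.     0.    -0.005]
[18.6  1.9  1.1] [-0.     0.    -0.005]
[18.6  2.   1.1] [-0.     0.    -0.005]
[18.6  2.1  1.1] [-0.     0.    -0.005]
```

View pics/lift.png

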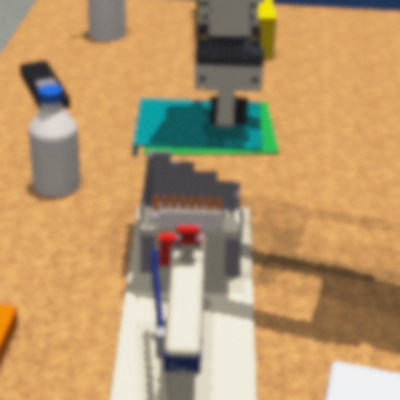

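The cover is off the bin, held level at about (200,120), with its lip visible at (135,150) and the comb undisturbed at (190,200). I'll carry it to the mat.

```bash
python3 -m crank '[{"fingers":0.0,"linear":[0.012,0.001,0],"turn":[0,0,-0.006]},{"fingers":0.0,"linear":[0.02,0.001,0],"turn":[0,0,-0.006]},{"fingers":0.0,"linear":[0.028,0.0015,0],"turn":[0,0,-0.006]},{"fingers":0.0,"linear":[0.03,0.002,0],"turn":[0,0,-0.006]},{"fingers":0.0,"linear":[0.03,0.002,0],"turn":[0,0,-0.006]},{"fingers":0.0,"linear":[0.03,0.0025,0],"turn":[0,0,-0.006]},{"fingers":0.0,"linear":[0.03,0.0025,0],"turn":[0,0,-0.006]},{"fingers":0.0,"linear":[0.03,0.003,0],"turn":[0,0,-0.006]},{"fingers":0.0,"linear":[0.03,0.003,0.004],"turn":[0,0,-0.006]},{"fingers":0.0,"linear":[0.026,0.003,0.005],"turn":[0,0,-0.006]},{"fingers":0.0,"linear":[0.02,0.002,0.005],"turn":[0,0,-0.006]},{"fingers":0.0,"linear":[0.012,0.001,0.005],"turn":[0,0,-0.005]}]'
python3 - <<'E'
from h import *
p=read_camera("top");q=read_camera("side")
s=sensors.state();t=np.array(s["tcp_pos"]);r=Rt(s);print(t,r.as_matrix().round(3).tolist())
for pp in(p,q):
    for n in("cover","cover_lip","mat"):print(n,lm(pp,n))
    c=trace(pp,"cover")
    hsv=cv2.cvtColor(pp["color"],cv2.COLOR_RGB2HSV)
    m=(hsv[...,1]>120)&(abs(hsv[...,0].astype(int)-90)<12)
    if c:
        k=cloud(pp,m&(cv2.dilate(c[0]["region"].astype(np.uint8),np.ones((5,5)))>0)); k=k[k[:,2]>.08]
        l=R.from_euler('z',.153).inv().apply(k-t)*1e3; A=np.c_[l[:,:2],np.ones(len(l))]
        for _ in range(3):
            f=np.linalg.lstsq(A,l[:,2],rcond=None)[0];g=abs(A@f-l[:,2])<6;A,l=A[g],l[g]
        print("plane rel tcp",f,np.percentile(l,[.5,99.5],axis=0).round(1).tolist(),cv2.minAreaRect(l[:,:2].astype(np.float32)))
print("to mat");plan(np.array([.5265,-.3353,.03]),tool(.1,.153),8)
E
```

```text
time_s: 8.65
tcp_pos: [0.5226, -0.3374, 0.1545]
tcp_rot: [-0.001, 0.758, -0.652, -0.003]
wrist_force: [-0.7, -0.4, -1.2]
width: 0.0117
[ 0.52229669 -0.33624587  0.15382468] [[0.149, -0.989, -0.004], [-0.989, -0.149, 0.006], [-0.007, 0.003, -1.0]]
cover [([0.5537, -0.3325, 0.1491], 0.66)]
cover_lip [([0.6224, -0.321, 0.1517], 0.76)]
mat [([0.5488, 0.0637, -0.001], 0.63)]
plane rel tcp [-0.01525639  0.02047076  0.95291156] [[-36.9, -54.7, -5.7], [105.4, 54.5, 4.2]] ((34.084022521972656, 0.65777587890625), (112.3697509765625, 144.4381103515625), 89.40547180175781)
cover [([0.5525, -0.3356, 0.1477], 0.83)]
cover_lip [([0.6253, -0.3211, 0.1456], 0.75)]
mat [([0.5609, -0.3327, 0.0039], 0.57)]
plane rel tcp [-8.58700783e-04  6.96011257e-03 -1.54494756e+00] [[-38.3, -53.9, -4.9], [100.4, 55.9, 2.0]] ((30.48041534423828, -0.717559814453125), (116.79620361328125, 138.88372802734375), 88.95557403564453)
to mat
[ 0.2 -0.3 15.9] [ 0.012  0.    -0.   ]
[ 0.2 -0.1 15.9] [ 0.012  0.    -0.   ]
[ 0.2  0.1 15.9] [ 0.012  0.    -0.   ]
[ 0.1  0.3 15.9] [ 0.012  0.    -0.   ]
[ 0.1  0.5 15.9] [ 0.012  0.    -0.   ]
[ 0.1  0.7 15.9] [ 0.012  0.    -0.   ]
[ 0.1  0.9 15.9] [ 0.012  0.    -0.   ]
[ 0.1  1.1 15.8] [ 0.012  0.    -0.   ]
```

```bash
python3 -m crank '[{"fingers":0.0,"linear":[0,-0.0003,0.013],"turn":[0.012,0,0]},{"fingers":0.0,"linear":[0,0,0.016],"turn":[0.013,0,0]},{"fingers":0.0,"linear":[0,0,0.018],"turn":[0.013,0,0]},{"fingers":0.0,"linear":[0,0.0003,0.018],"turn":[0.013,0,0]},{"fingers":0.0,"linear":[0,0.0005,0.018],"turn":[0.013,0,0]},{"fingers":0.0,"linear":[0,0.0007,0.018],"turn":[0.013,0,0]},{"fingers":0.0,"linear":[0,0.001,0.014],"turn":[0.013,0,0]},{"fingers":0.0,"linear":[0,0.001,0.010],"turn":[0.01,0,0]},{"fingers":0.0,"linear":[0,0,0],"turn":[0,0,0]},{"fingers":0.0,"linear":[0,0,0],"turn":[0,0,0]}]'
python3 - <<'E'
from h import *
print(Rt(sensors.state()).as_matrix().round(3).tolist(),sensors.state()["wrist_force"]);plan(np.array([.5265,-.3353,.013]),tool(.1,.153),6)
p=read_camera("side");print(lm(p,"cover"),lm(p,"cover_lip"))
E
```

```text
time_s: 9.98
tcp_pos: [0.5254, -0.3341, 0.0311]
tcp_rot: [-0.039, 0.758, -0.651, 0.03]
wrist_force: [1.0, 0.4, -1.1]
width: 0.0122
[[0.151, -0.984, 0.097], [-0.988, -0.15, 0.02], [-0.005, -0.099, -0.995]] [ 0.95563709  0.43626649 -1.13048345]
[0.2 0.1 3. ] [ 0.     0.001 -0.   ]
[0.2 0.1 3. ] [ 0.     0.001 -0.   ]
[0.2 0.1 3. ] [ 0.     0.001 -0.   ]
[0.2 0.1 3. ] [ 0.     0.001 -0.   ]
[0.2 0.1 3. ] [ 0.     0.001 -0.   ]
[0.2 0.1 3. ] [ 0.     0.001 -0.   ]
[([0.5558, -0.3301, 0.0292], 0.71)] [([0.6308, -0.3164, 0.0347], 0.72)]
```

```bash
python3 -m crank '[{"fingers":0.0,"linear":[0,0,0.003],"turn":[0,0,0]},{"fingers":0.0,"linear":[0,0,0.003],"turn":[0,0,0]},{"fingers":0.0,"linear":[0,0,0.003],"turn":[0,0,0]},{"fingers":0.0,"linear":[0,0,0.002],"turn":[0,0,0]},{"fingers":0.0,"linear":[0,0,0.002],"turn":[0,0,0]},{"fingers":0.0,"linear":[0,0,0],"turn":[0,0,0]},{"fingers":0.0,"linear":[0,0,0],"turn":[0,0,0]}]'
```

```text
time_s: 10.72
tcp_pos: [0.5269, -0.3343, 0.0182]
tcp_rot: [-0.039, 0.758, -0.651, 0.031]
wrist_force: [-0.0, 0.0, -1.7]
width: 0.0115
```

```bash
python3 -m crank '[{"fingers":0.0,"linear":[0,0,0.0015],"turn":[0,0,0]},{"fingers":0.0,"linear":[0,0,0.0015],"turn":[0,0,0]},{"fingers":0.0,"linear":[0,0,0],"turn":[0,0,0]}]'
```

```text
time_s: 10.97
tcp_pos: [0.5272, -0.3342, 0.0152]
tcp_rot: [-0.039, 0.758, -0.651, 0.031]
wrist_force: [0.6, -0.4, -1.4]
width: 0.0116
```

```bash
python3 -m crank '[{"fingers":0.0,"linear":[0,0,0.001],"turn":[0,0,0]},{"fingers":0.0,"linear":[0,0,0.001],"turn":[0,0,0]},{"fingers":0.0,"linear":[0,0,0],"turn":[0,0,0]}]'
```

```text
time_s: 11.22
tcp_pos: [0.5274, -0.3342, 0.0133]
tcp_rot: [-0.039, 0.758, -0.651, 0.031]
wrist_force: [0.3, 1.2, -1.9]
width: 0.0114
```

```bash
python3 -m crank '[{"fingers":0.0,"linear":[0,0,0.001],"turn":[0,0,0]},{"fingers":0.0,"linear":[0,0,0],"turn":[0,0,0]}]'; python3 - <<'E'
from h import *
p=read_camera("side");print(lm(p,"cover"),lm(p,"cover_lip"))
save(p,"place");cv2.imwrite("pics/place.png",cv2.cvtColor(cv2.resize(p["color"][140:260,280:440],(640,480)),cv2.COLOR_RGB2BGR))
E
```

```text
time_s: 11.38
tcp_pos: [0.5277, -0.3344, 0.0126]
tcp_rot: [-0.039, 0.758, -0.651, 0.031]
wrist_force: [-0.9, -0.0, -0.6]
width: 0.0116
[([0.3544, 0.2864, 0.0015], 0.42)] [([0.6326, -0.3205, 0.0183], 0.68)]
```

View pics/place.png

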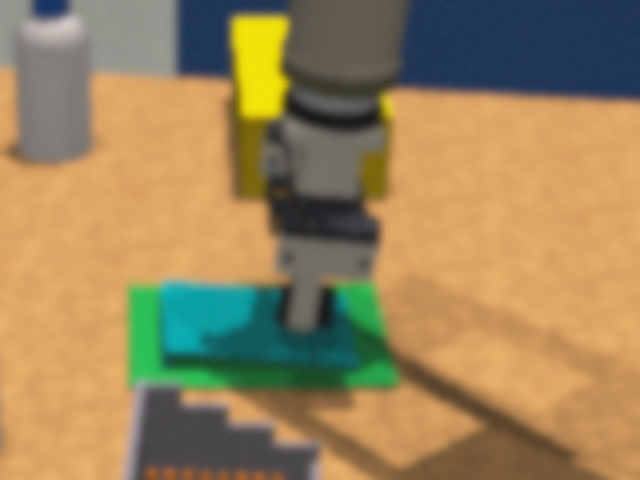

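The cover sits flat, within the mat's outline, at (255,325), and is very near contact.

```bash
python3 -m crank '[{"fingers":0.0,"linear":[0,0,0.001],"turn":[0,0,0]},{"fingers":0.0,"linear":[0,0,0],"turn":[0,0,0]}]'
```

```text
time_s: 11.7
tcp_pos: [0.5278, -0.3344, 0.0125]
tcp_rot: [-0.039, 0.758, -0.651, 0.031]
wrist_force: [-4.7, 2.8, 8.3]
width: 0.0115
```

```bash
python3 -m crank '[{"fingers":0.0,"linear":[0,0,0.001],"turn":[0,0,0]},{"fingers":0.0,"linear":[0,0,0],"turn":[0,0,0]}]'
```

```text
time_s: 11.87
tcp_pos: [0.5279, -0.3344, 0.0124]
tcp_rot: [-0.039, 0.758, -0.651, 0.031]
wrist_force: [-8.7, 5.0, 16.3]
width: 0.0115
```

```bash
python3 -m crank '[{"fingers":0.0,"linear":[0,0,-0.0016],"turn":[0,0,0]},{"fingers":0.03,"linear":[0,0,0],"turn":[0,0,0]},{"fingers":0.04,"linear":[0,0,0],"turn":[0,0,0]},{"fingers":0.04,"linear":[0,0,0],"turn":[0,0,0]},{"fingers":0.04,"linear":[0,0,0],"turn":[0,0,0]},{"fingers":0.04,"linear":[0,0,-0.01],"turn":[0,0,0]},{"fingers":0.04,"linear":[0,0,-0.02],"turn":[0,0,0]},{"fingers":0.04,"linear":[0,0,-0.03],"turn":[0,0,0]},{"fingers":0.0,"linear":[0,0,-0.04],"turn":[-0.03,0,0]},{"fingers":0.0,"linear":[0,0,-0.04],"turn":[-0.03,0,0]},{"fingers":0.0,"linear":[0,0,-0.04],"turn":[-0.03,0,0]}]' 20
python3 - <<'E'
from h import *
p=read_camera("top");q=read_camera("side")
for pp in(p,q):
    for n in("cover","cover_lip","mat","lever_tip","squeeze_point","station"):print(n,lm(pp,n))
c=trace(p,"lock_lever");
for pp in(p,q):
    c=trace(pp,"lock_lever")
    if c:
        k=cloud(pp,c[0]["region"]);l=RS.inv().apply(k-O)*1e3;print("lever",c[0]["confidence"],len(l),np.percentile(l,[2,50,98],axis=0).round(1).tolist())
    k=cloud(pp);l=RS.inv().apply(k-O)*1e3
    e=l[(abs(l[:,2]-121.5)<4)&(abs(l[:,0])<30)&(l[:,1]>110)&(l[:,1]<225)];print("ej x",np.percentile(e[:,0],[2,50,98]),np.percentile(l[(abs(l[:,2]-121.5)<4)&(abs(l[:,0])<12)&(l[:,1]>100)&(l[:,1]<300)][:,1],99))
cv2.imwrite("pics/rel.png",cv2.cvtColor(np.hstack([cv2.resize(q["color"][150:390,240:480],(400,400)),cv2.resize(p["color"][150:400,180:520],(400,400))]),cv2.COLOR_RGB2BGR))
E
```

```text
time_s: 12.78
tcp_pos: [0.5126, -0.3373, 0.1936]
tcp_rot: [-0.004, 0.758, -0.652, 0.001]
wrist_force: [0.9, 0.2, -0.0]
width: 0.0245
cover [([0.5595, -0.3317, 0.0117], 0.67), ([0.542, 0.1855, 0.0985], 0.53)]
cover_lip [([0.6289, -0.317, 0.0186], 0.75)]
mat []
lever_tip [([0.5324, 0.1701, 0.1622], 0.78), ([0.5455, 0.0638, -0.0011], 0.26)]
squeeze_point [([0.5405, 0.1877, 0.0994], 0.87)]
station [([0.5467, 0.0624, -0.0002], 0.63)]
cover [([0.5612, -0.3326, 0.0098], 0.87), ([0.5485, 0.0486, 0.1011], 0.73)]
cover_lip [([0.6313, -0.32, 0.0158], 0.69)]
mat [([0.5625, -0.3334, 0.0046], 0.88), ([0.3557, 0.2887, 0.005], 0.69)]
lever_tip [([0.5341, 0.1624, 0.165], 0.58)]
squeeze_point [([0.539, 0.1878, 0.0981], 0.71), ([0.5665, 0.1891, 0.0966], 0.2)]
station [([0.5455, 0.059, -0.0022], 0.93), ([0.5235, -0.3367, 0.0317], 0.58)]
lever 0.46 172 [[-12.2, 71.5, 131.9], [-2.6, 88.8, 150.8], [23.2, 105.9, 169.3]]
ej x [-17.34505555  -2.18584402  13.85129005] 228.60354433800958
lever 0.73 213 [[-13.0, 74.3, 97.7], [11.9, 80.4, 133.6], [26.7, 106.6, 166.9]]
ej x [-18.33746256  -2.97945447  12.23799415] 228.28465433090443
```

View pics/rel.png

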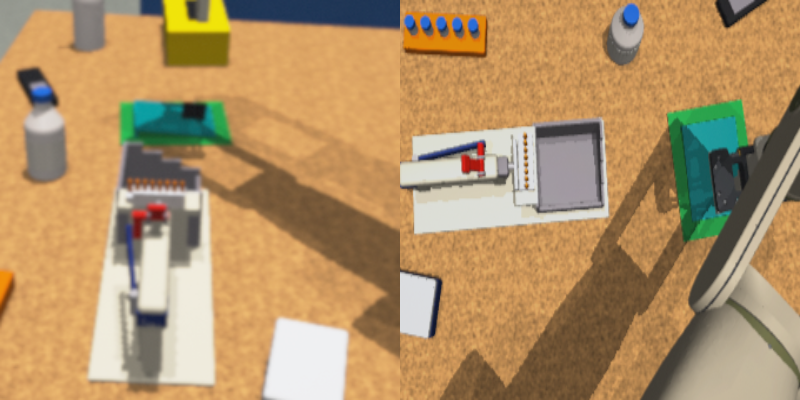

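The cover lies within the green mat border (right half, (712,170)), and the networks put it within 2 mm of centre. The lever still leans back and the comb hasn't moved. Next, turn the jaws to station x and go behind the lever.

```bash
python3 - <<'E'
from h import *
s=sensors.state();print(np.round(s["q"],3),s["width"]); r=Rt(s)
for j in("x","-x"): print(j,tool(0,PSI,j).as_matrix().round(2).tolist(),(r.inv()*tool(0,PSI,j)).as_rotvec().round(3))
t=st(0,136,205);print(t);plan(t,tool(0,PSI,"x"),20);print();plan(t,tool(0,PSI,"-x"),20)
E
```

```text
[-0.671  0.177  1.486  0.01   1.474  0.747] 0.0006847981268080192
x [[-1.0, -0.08, 0.0], [-0.08, 1.0, -0.0], [0.0, 0.0, -1.0]] [-0.004  0.011  1.641]
-x [[1.0, 0.08, 0.0], [0.08, -1.0, 0.0], [0.0, 0.0, -1.0]] [-0.011 -0.004 -1.501]
[0.53566049 0.19554302 0.205     ]
[-26.2  -5.1  -0.5] [-0.     0.001  0.082]
[-26.5  -3.   -0.5] [-0.     0.001  0.082]
[-26.7  -0.8  -0.6] [-0.     0.001  0.082]
[-26.6   1.4  -0.6] [-0.     0.001  0.082]
[-26.4   3.6  -0.6] [-0.     0.001  0.082]
[-26.    5.7  -0.6] [-0.     0.001  0.082]
[-25.5   7.8  -0.6] [-0.     0.001  0.082]
[-24.8   9.9  -0.6] [-0.     0.001  0.082]
[-23.9  11.9  -0.6] [-0.     0.001  0.082]
[-22.8  13.8  -0.6] [-0.     0.001  0.082]
[-21.6  15.6  -0.7] [-0.     0.001  0.082]
[-20.2  17.4  -0.7] [-0.     0.001  0.082]
[-18.7  19.   -0.7] [-0.     0.001  0.082]
[-17.1  20.4  -0.7] [-0.     0.001  0.082]
[-15.4  21.8  -0.7] [-0.     0.001  0.082]
[-13.6  23.   -0.7] [-0.     0.001  0.082]
[-11.6  24.   -0.7] [-0.     0.001  0.082]
[-9.6 24.9 -0.7] [-0.     0.001  0.082]
[-7.6 25.6 -0.7] [-0.     0.001  0.082]
[-5.4 26.1 -0.7] [-0. 
[... 178 characters left out ...]
.    -0.075]
[-23.5 -12.6  -0.5] [-0.001 -0.    -0.075]
[-22.5 -14.4  -0.5] [-0.001 -0.    -0.075]
[-21.3 -16.   -0.5] [-0.001 -0.    -0.075]
[-20.1 -17.6  -0.5] [-0.001 -0.    -0.075]
[-18.7 -19.   -0.5] [-0.001 -0.    -0.075]
[-17.2 -20.4  -0.5] [-0.001 -0.    -0.075]
[-15.6 -21.6  -0.6] [-0.001 -0.    -0.075]
[-14.  -22.7  -0.6] [-0.001 -0.    -0.075]
[-12.2 -23.7  -0.6] [-0.001 -0.    -0.075]
[-10.4 -24.5  -0.6] [-0.001 -0.    -0.075]
[ -8.6 -25.3  -0.6] [-0.001 -0.    -0.075]
[ -6.6 -25.8  -0.6] [-0.001 -0.    -0.075]
[ -4.7 -26.2  -0.6] [-0.001 -0.    -0.075]
[ -2.7 -26.5  -0.6] [-0.001 -0.    -0.075]
[ -0.7 -26.7  -0.6] [-0.001 -0.    -0.075]
[  1.3 -26.6  -0.7] [-0.001 -0.    -0.075]
```

```bash
python3 -m crank '[{"fingers":0,"linear":[-0.0262,-0.0051,-0.002],"turn":[0,0,-0.075]},{"fingers":0,"linear":[-0.0257,-0.0071,-0.002],"turn":[0,0,-0.075]},{"fingers":0,"linear":[-0.0251,-0.009,-0.002],"turn":[0,0,-0.075]},{"fingers":0,"linear":[-0.0244,-0.0108,-0.002],"turn":[0,0,-0.075]},{"fingers":0,"linear":[-0.0235,-0.0126,-0.002],"turn":[0,0,-0.075]},{"fingers":0,"linear":[-0.0225,-0.0144,-0.002],"turn":[0,0,-0.075]},{"fingers":0,"linear":[-0.0213,-0.016,0],"turn":[0,0,-0.075]},{"fingers":0,"linear":[-0.0201,-0.0176,0],"turn":[0,0,-0.075]},{"fingers":0,"linear":[-0.0187,-0.019,0],"turn":[0,0,-0.075]},{"fingers":0,"linear":[-0.0172,-0.0204,0],"turn":[0,0,-0.075]},{"fingers":0,"linear":[-0.0156,-0.0216,0],"turn":[0,0,-0.075]},{"fingers":0,"linear":[-0.014,-0.0227,0],"turn":[0,0,-0.075]}]'
python3 - <<'E'
from h import *
plan(st(0,136,205),tool(0,PSI,"-x"),9)
E
```

```text
time_s: 14.63
tcp_pos: [0.5268, -0.0162, 0.2056]
tcp_rot: [-0.004, 0.967, -0.255, 0.004]
wrist_force: [0.8, 0.4, 0.2]
width: 0.0007
[-10.7 -21.    0.2] [-0.001 -0.001 -0.066]
[ -9.3 -21.6   0.2] [-0.001 -0.001 -0.066]
[ -7.9 -22.2   0.2] [-0.001 -0.001 -0.066]
[ -6.4 -22.7   0.2] [-0.001 -0.001 -0.066]
[ -4.9 -23.    0.2] [-0.001 -0.001 -0.066]
[ -3.3 -23.3   0.2] [-0.001 -0.001 -0.066]
[ -1.8 -23.5   0.1] [-0.001 -0.001 -0.066]
[ -0.2 -23.5   0.1] [-0.001 -0.001 -0.066]
[  1.4 -23.5   0.1] [-0.001 -0.001 -0.066]
```

```bash
python3 -m crank '[{"fingers":0,"linear":[-0.0107,-0.021,0],"turn":[-0.001,-0.001,-0.066]},{"fingers":0,"linear":[-0.0093,-0.0216,0],"turn":[-0.001,-0.001,-0.066]},{"fingers":0,"linear":[-0.0079,-0.0222,0],"turn":[-0.001,-0.001,-0.066]},{"fingers":0,"linear":[-0.0064,-0.0227,0],"turn":[-0.001,-0.001,-0.066]},{"fingers":0,"linear":[-0.0049,-0.023,0],"turn":[-0.001,-0.001,-0.066]},{"fingers":0,"linear":[-0.0033,-0.0233,0],"turn":[-0.001,-0.001,-0.066]},{"fingers":0,"linear":[-0.0018,-0.0235,0],"turn":[-0.001,-0.001,-0.066]},{"fingers":0,"linear":[0,-0.0235,0],"turn":[-0.001,-0.001,-0.066]},{"fingers":0,"linear":[0.0014,-0.0235,0],"turn":[-0.001,-0.001,-0.066]},{"fingers":0,"linear":[0,0,0],"turn":[0,0,0]}]'
python3 - <<'E'
from h import *
s=sensors.state();print(RS.inv().apply(np.array(s["tcp_pos"])-O)*1e3)
plan(st(0,136,154),tool(0,PSI,"-x"),4)
E
```

```text
time_s: 15.47
tcp_pos: [0.5367, 0.1979, 0.2062]
tcp_rot: [-0.0, 0.999, 0.041, -0.001]
wrist_force: [1.5, -0.4, -0.1]
width: 0.0005
[  1.24331097 138.28672134 206.15995722]
[-0.3  0.6 13. ] [-0.  0. -0.]
[-0.3  0.6 13. ] [-0.  0. -0.]
[-0.3  0.6 13. ] [-0.  0. -0.]
[-0.3  0.6 13. ] [-0.  0. -0.]
```

```bash
python3 -m crank '[{"fingers":0,"linear":[-0.001,0,0.014],"turn":[0,0,0]},{"fingers":0,"linear":[0,0,0.018],"turn":[0,0,0]},{"fingers":0,"linear":[0,0,0.014],"turn":[0,0,0]},{"fingers":0,"linear":[0,0,0.006],"turn":[0,0,0]},{"fingers":0,"linear":[0,0.008,0],"turn":[0,0,0]},{"fingers":0,"linear":[0,0.008,0],"turn":[0,0,0]},{"fingers":0,"linear":[0,0.008,0],"turn":[0,0,0]},{"fingers":0,"linear":[0,0.008,0],"turn":[0,0,0]},{"fingers":0,"linear":[0,0.008,0],"turn":[0,0,0]},{"fingers":0,"linear":[0,0.008,0],"turn":[0,0,0]},{"fingers":0,"linear":[0,0.006,0],"turn":[0,0,0]},{"fingers":0,"linear":[0,0,0],"turn":[0,0,0]}]'
python3 - <<'E'
from h import *
s=sensors.state();print(RS.inv().apply(np.array(s["tcp_pos"])-O)*1e3)
E
```

```text
time_s: 16.47
tcp_pos: [0.5405, 0.1387, 0.1546]
tcp_rot: [0.001, 0.999, 0.037, -0.0]
wrist_force: [0.8, 1.3, 0.5]
width: 0.0006
[  0.20904138  78.9393747  154.60636982]
```

Still at only about 1.3 N; pushing on in small steps until the stop shows in the force.

```bash
python3 -m crank '[{"fingers":0,"linear":[0,0.003,0],"turn":[0,0,0]},{"fingers":0,"linear":[0,0.003,0],"turn":[0,0,0]},{"fingers":0,"linear":[0,0.002,0],"turn":[0,0,0]},{"fingers":0,"linear":[0,0,0],"turn":[0,0,0]}]'
```

```text
time_s: 16.8
tcp_pos: [0.5402, 0.132, 0.1537]
tcp_rot: [0.001, 0.999, 0.038, -0.001]
wrist_force: [-0.4, 1.8, 0.1]
width: 0.0005
```

```bash
python3 -m crank '[{"fingers":0,"linear":[0,0.002,0],"turn":[0,0,0]},{"fingers":0,"linear":[0,0,0],"turn":[0,0,0]}]'
```

```text
time_s: 16.97
tcp_pos: [0.5404, 0.1301, 0.1539]
tcp_rot: [0.001, 0.999, 0.038, -0.001]
wrist_force: [-1.6, 1.8, -0.3]
width: 0.0006
```

```bash
python3 -m crank '[{"fingers":0,"linear":[0,0.0015,0],"turn":[0,0,0]},{"fingers":0,"linear":[0,0,0],"turn":[0,0,0]}]'
```

```text
time_s: 17.13
tcp_pos: [0.5407, 0.1287, 0.1541]
tcp_rot: [0.001, 0.999, 0.038, -0.001]
wrist_force: [-0.3, 2.7, -0.1]
width: 0.0001
```

```bash
python3 -m crank '[{"fingers":0,"linear":[0,0.0015,0],"turn":[0,0,0]},{"fingers":0,"linear":[0,0,0],"turn":[0,0,0]}]'
```

```text
time_s: 17.3
tcp_pos: [0.5407, 0.1281, 0.1542]
tcp_rot: [-0.0, 0.999, 0.038, -0.001]
wrist_force: [-0.9, 6.8, -0.2]
width: 0.0004
```

```bash
python3 -m crank '[{"fingers":0,"linear":[0,0.0015,0],"turn":[0,0,0]},{"fingers":0,"linear":[0,0,0],"turn":[0,0,0]}]'; python3 - <<'E'
from h import *
s=sensors.state();print(RS.inv().apply(np.array(s["tcp_pos"])-O)*1e3)
q=read_camera("side");print(lm(q,"lever_tip"),[RS.inv().apply(np.array(x[0])-O)*1e3 for x in lm(q,"lever_tip")])
E
```

```text
time_s: 17.47
tcp_pos: [0.5407, 0.1277, 0.1542]
tcp_rot: [-0.001, 0.999, 0.038, -0.001]
wrist_force: [-2.1, 10.5, 0.2]
width: 0.0002
[ -0.50035693  67.94322586 154.20161315]
[([0.7553, -0.1421, 0.0023], 0.61)] [array([ 191.24578136, -218.49876684,    2.3       ])]
```

Hit the lever's stop where the geometry predicted. Backing off and going above the squeeze point.

```bash
python3 -m crank '[{"fingers":0,"linear":[0,-0.006,0],"turn":[0,0,0]},{"fingers":0,"linear":[0,-0.012,-0.005],"turn":[0,0,0]},{"fingers":0.08,"linear":[0.001,-0.013,-0.015],"turn":[0,0,0]},{"fingers":0.08,"linear":[0.002,-0.014,-0.015],"turn":[0,0,0]},{"fingers":0.08,"linear":[0.001,-0.012,-0.015],"turn":[0,0,0]},{"fingers":0.08,"linear":[0,0,0],"turn":[0,0,0]},{"fingers":0.08,"linear":[0,0,0],"turn":[0,0,0]},{"fingers":0.08,"linear":[0,0,0],"turn":[0,0,0]},{"fingers":0.08,"linear":[0,0,0],"turn":[0,0,0]},{"fingers":0.08,"linear":[0,0,0],"turn":[0,0,0]}]' 25
python3 - <<'E'
from h import *
s=sensors.state();print(RS.inv().apply(np.array(s["tcp_pos"])-O)*1e3)
plan(st(3.5,125,140),tool(0,PSI,"-x"),3)
p=read_camera("top");q=read_camera("side")
for pp in(p,q):
    k=cloud(pp);l=RS.inv().apply(k-O)*1e3;c=pp["color"][pp["z_map"]>0].astype(int)
    m=(c[:,0]>120)&(c[:,1]<60)&(c[:,2]<60)&(abs(l[:,0])<40)&(l[:,1]>20)&(l[:,1]<120)
    if m.any(): print("red",m.sum(),np.percentile(l[m],[3,50,97],axis=0).round(1).tolist())
    print([RS.inv().apply(np.array(x[0])-O).round(4)*1e3 for n in("lever_tip","squeeze_point","paddle_pad","tip_comb") for x in lm(pp,n)[:1]])
cv2.imwrite("pics/sq.png",cv2.cvtColor(np.hstack([cv2.resize(q["color"][200:360,240:400],(400,400)),cv2.resize(p["color"][180:320,170:310],(400,400))]),cv2.COLOR_RGB2BGR))
E
```

```text
time_s: 18.45
tcp_pos: [0.5402, 0.1821, 0.2027]
tcp_rot: [0.001, 0.999, 0.037, -0.002]
wrist_force: [0.3, -0.6, 0.1]
width: 0.0492
[  3.46428275 122.26452118 202.74996256]
[ 0.1 -0.9 20.9] [ 0.001  0.001 -0.003]
[ 0.1 -0.9 20.9] [ 0.001  0.001 -0.003]
[ 0.  -0.9 20.9] [ 0.001  0.001 -0.003]
red 182 [[-11.0, 45.2, 129.9], [1.6, 70.5, 141.9], [26.7, 92.9, 168.5]]
[array([ -0.3,  49.6, 163.2]), array([  3.7, 128. , 101.9]), array([ 4. , -8.2, 97.4])]
red 203 [[-9.6, 48.4, 130.4], [0.1, 68.1, 144.5], [25.8, 91.4, 166.9]]
[array([ -4. ,  43.2, 164.2]), array([  3.3, 128. ,  98.2]), array([ 26. , 129.9,  98.4]), array([  2. , -11. , 101.9])]
```

View pics/sq.png

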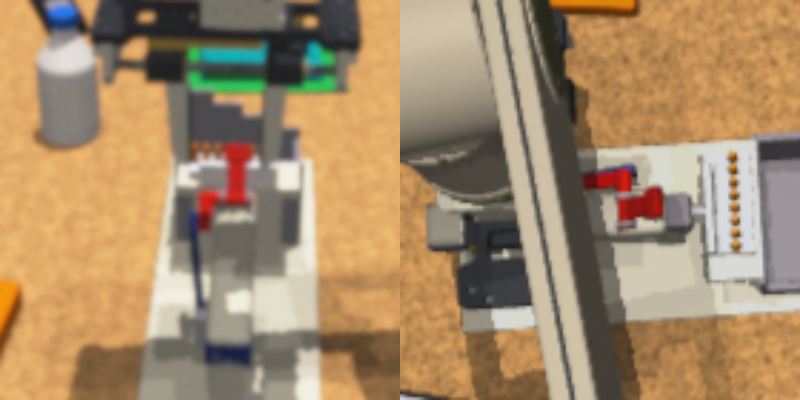

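The lever now leans forward, red tip at (237,150) in the left half and measured at station y ≈ 46. The fingers straddle the ejector at x 180 and 270.

```bash
python3 -m crank '[{"fingers":0.08,"linear":[0,-0.001,0.02],"turn":[0,0,0]},{"fingers":0.08,"linear":[0,-0.002,0.025],"turn":[0,0.001,-0.003]},{"fingers":0.08,"linear":[0,-0.001,0.02],"turn":[0.001,0.001,-0.003]},{"fingers":0.08,"linear":[0,0,0],"turn":[0,0,0]},{"fingers":0.08,"linear":[0,0,0],"turn":[0,0,0]}]'
python3 - <<'E'
from h import *
s=sensors.state();print(RS.inv().apply(np.array(s["tcp_pos"])-O)*1e3)
plan(st(3.5,126,81),tool(0,PSI,"-x"),5)
E
```

```text
time_s: 19.37
tcp_pos: [0.5394, 0.1866, 0.1381]
tcp_rot: [0.0, 0.999, 0.041, -0.001]
wrist_force: [0.2, 0.2, 0.5]
width: 0.0797
[  3.02897912 126.80845144 138.09409876]
[ 0.1  0.2 11.4] [ 0.  0. -0.]
[ 0.1  0.2 11.4] [ 0.  0. -0.]
[ 0.1  0.2 11.4] [ 0.  0. -0.]
[ 0.1  0.2 11.4] [ 0.  0. -0.]
[ 0.1  0.2 11.4] [ 0.  0. -0.]
```

```bash
python3 -m crank '[{"fingers":0.08,"linear":[0.0005,0,0.012],"turn":[0,0,0]},{"fingers":0.08,"linear":[0,0.0005,0.012],"turn":[0,0,0]},{"fingers":0.08,"linear":[0,0.0005,0.012],"turn":[0,0,0]},{"fingers":0.08,"linear":[0,0,0.012],"turn":[0,0,0]},{"fingers":0.08,"linear":[0,0,0.009],"turn":[0,0,0]},{"fingers":0.08,"linear":[0,0,0],"turn":[0,0,0]},{"fingers":0.055,"linear":[0,0,0],"turn":[0,0,0]},{"fingers":0.055,"linear":[0,0,0],"turn":[0,0,0]},{"fingers":0.055,"linear":[0,0,0],"turn":[0,0,0]},{"fingers":0.055,"linear":[0,0,0],"turn":[0,0,0]}]' 25
python3 - <<'E'
from h import *
s=sensors.state();print(RS.inv().apply(np.array(s["tcp_pos"])-O)*1e3)
E
```

```text
time_s: 20.2
tcp_pos: [0.5417, 0.1861, 0.083]
tcp_rot: [-0.0, 0.999, 0.041, 0.001]
wrist_force: [0.1, 1.1, 0.2]
width: 0.0582
[  5.26387895 126.06742096  82.96425556]
```

```bash
python3 -m crank '[{"fingers":0.05,"linear":[-0.0015,0,0.001],"turn":[0,0,0]},{"fingers":0.047,"linear":[0,0,0],"turn":[0,0,0]},{"fingers":0.044,"linear":[0,0,0],"turn":[0,0,0]},{"fingers":0.042,"linear":[0,0,0],"turn":[0,0,0]},{"fingers":0.036,"linear":[0,0,0],"turn":[0,0,0]},{"fingers":0.036,"linear":[0,0,0],"turn":[0,0,0]},{"fingers":0.036,"linear":[0,0,0],"turn":[0,0,0]}]' 25
python3 - <<'E'
from h import *
s=sensors.state();print(RS.inv().apply(np.array(s["tcp_pos"])-O)*1e3,s["wrist_force"])
E
```

```text
time_s: 20.78
tcp_pos: [0.5361, 0.1855, 0.0815]
tcp_rot: [0.0, 0.999, 0.041, -0.003]
wrist_force: [-21.5, -4.1, 19.7]
width: 0.0403
[ -0.35544536 125.90274514  81.54339542] [-21.48665726  -4.09929703  19.65401991]
```

The body pushes the hand to -x with 21 N, so my station x was about 3 mm off. Relieving it by shifting -x while still squeezing.

```bash
python3 -m crank '[{"fingers":0.036,"linear":[-0.0015,0,-0.001],"turn":[0,0,0]},{"fingers":0.036,"linear":[-0.001,0,-0.001],"turn":[0,0,0]},{"fingers":0.036,"linear":[0,0,0],"turn":[0,0,0]}]' 25
python3 - <<'E'
from h import *
s=sensors.state();print(RS.inv().apply(np.array(s["tcp_pos"])-O)*1e3,s["wrist_force"],s["width"])
q=read_camera("side");print([(n,RS.inv().apply(np.array(x[0])-O).round(4)*1e3) for n in("tip_comb","paddle_pad","lever_tip") for x in lm(q,n)])
cv2.imwrite("pics/sq2.png",cv2.cvtColor(cv2.resize(q["color"][200:360,260:420],(600,600)),cv2.COLOR_RGB2BGR))
E
```

```text
time_s: 21.03
tcp_pos: [0.5361, 0.1854, 0.0818]
tcp_rot: [0.0, 0.999, 0.04, -0.001]
wrist_force: [0.1, -0.2, -10.1]
width: 0.0402
[ -0.36468758 125.88051391  81.75514372] [  0.11171323  -0.16711475 -10.1442366 ] 0.04018802919157772
[('tip_comb', array([-172.1,  247.1,    1.4])), ('paddle_pad', array([ 16.7, 125.9,  95.7])), ('paddle_pad', array([  2. , 125.6,  96.1]))]
```

View pics/sq2.png

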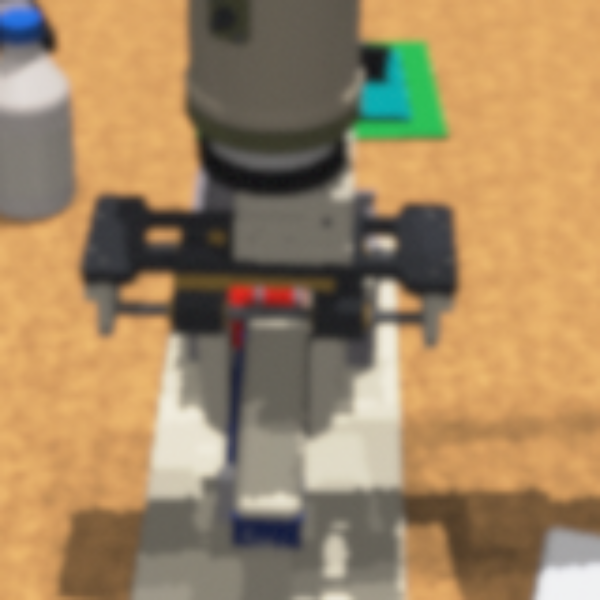

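The paddle lies flat along the body between the fingers (paddle edge at (235,390)), opening 40 mm and side force gone. I'll hold a further 0.6 s, then release.

```bash
python3 -m crank '[{"fingers":0.036,"linear":[0,0,0.001],"turn":[0,0,0]},{"fingers":0.036,"linear":[0,0,0],"turn":[0,0,0]},{"fingers":0.036,"linear":[0,0,0],"turn":[0,0,0]},{"fingers":0.036,"linear":[0,0,0],"turn":[0,0,0]},{"fingers":0.036,"linear":[0,0,0],"turn":[0,0,0]},{"fingers":0.036,"linear":[0,0,0],"turn":[0,0,0]},{"fingers":0.036,"linear":[0,0,0],"turn":[0,0,0]},{"fingers":0.036,"linear":[0,0,0],"turn":[0,0,0]}]' 30
python3 -m crank '[{"fingers":0.055,"linear":[0,0,0],"turn":[0,0,0]},{"fingers":0.075,"linear":[0.001,0,0],"turn":[0,0,0]},{"fingers":0.08,"linear":[0.001,0,0],"turn":[0,0,0]},{"fingers":0.08,"linear":[0.001,0,0],"turn":[0,0,0]},{"fingers":0.08,"linear":[0,0,0],"turn":[0,0,0]},{"fingers":0.08,"linear":[0,0,0],"turn":[0,0,0]},{"fingers":0.08,"linear":[0,0,0],"turn":[0,0,0]},{"fingers":0.08,"linear":[0,0,0],"turn":[0,0,0]}]'
```

```text
time_s: 21.9
tcp_pos: [0.5361, 0.1854, 0.0817]
tcp_rot: [0.0, 0.999, 0.041, -0.001]
wrist_force: [-5.5, -0.3, -6.7]
width: 0.0401
time_s: 22.57
tcp_pos: [0.5401, 0.1858, 0.0821]
tcp_rot: [0.0, 0.999, 0.041, 0.0]
wrist_force: [0.6, -0.7, 0.3]
width: 0.0799
```

```bash
python3 -m crank '[{"fingers":0.08,"linear":[0,0,-0.012],"turn":[0,0,0]},{"fingers":0.08,"linear":[0,0,-0.02],"turn":[0,0,0]},{"fingers":0.08,"linear":[0,0,-0.025],"turn":[0,0,0]},{"fingers":0.08,"linear":[0,0,-0.03],"turn":[0,0,0]},{"fingers":0.08,"linear":[0,0,-0.03],"turn":[0,0,0]},{"fingers":0.08,"linear":[-0.01,0,-0.03],"turn":[0,0,0]},{"fingers":0.08,"linear":[-0.03,0,-0.02],"turn":[0,0,0]},{"fingers":0.08,"linear":[-0.03,0,-0.01],"turn":[0,0,0]},{"fingers":0.08,"linear":[-0.03,0,0],"turn":[0,0,0]},{"fingers":0.08,"linear":[-0.03,0,0],"turn":[0,0,0]},{"fingers":0.08,"linear":[-0.02,0,0],"turn":[0,0,0]},{"fingers":0.08,"linear":[0,0,0],"turn":[0,0,0]}]'
python3 - <<'E'
from h import *
p=read_camera("top");q=read_camera("side")
for pp in(p,q):
    print([(n,RS.inv().apply(np.array(x[0])-O).round(4)*1e3,x[1]) for n in("tip_comb","paddle_pad","lever_tip","station") for x in lm(pp,n)[:1]])
    for n in("cover","mat","tip_box","reagent_bottle","tube_rack"):print(n,lm(pp,n)[:1])
cv2.imwrite("pics/end.png",cv2.cvtColor(np.hstack([cv2.resize(q["color"][180:380,260:420],(360,450)),cv2.resize(p["color"][170:320,180:320],(420,450))]),cv2.COLOR_RGB2BGR))
E
```

```text
time_s: 23.57
tcp_pos: [0.388, 0.1738, 0.2604]
tcp_rot: [-0.0, 0.999, 0.041, 0.001]
wrist_force: [-0.5, -0.6, 0.2]
width: 0.0797
[('tip_comb', array([  5.6, -64.3,  25.1]), 0.89), ('paddle_pad', array([ 28.9, 127.5, 102.2]), 0.79), ('lever_tip', array([ -3.4,  47.3, 162.8]), 0.73), ('station', array([ 1.2,  0. , -0.7]), 0.9)]
cover [([0.5599, -0.3298, 0.0121], 0.6)]
mat [([0.5564, 0.0002, 0.0254], 0.35)]
tip_box [([0.5553, -0.0006, 0.0249], 0.74)]
reagent_bottle [([0.7506, -0.1394, -0.0032], 0.83)]
tube_rack [([0.7614, 0.232, -0.003], 0.68)]
[('paddle_pad', array([ 30.4, 127.2,  98.3]), 0.73), ('lever_tip', array([ -8.1,  41.6, 161.7]), 0.84), ('station', array([-0.9, -0.6,  2.2]), 0.8)]
cover [([0.5599, -0.3327, 0.0089], 0.77)]
mat [([0.5625, -0.3311, 0.0061], 0.78)]
tip_box [([0.3556, 0.2869, 0.0023], 0.69)]
reagent_bottle [([0.7542, -0.1435, 0.0014], 0.76)]
tube_rack [([0.7586, 0.2272, -0.0045], 0.62)]
```

View pics/end.png

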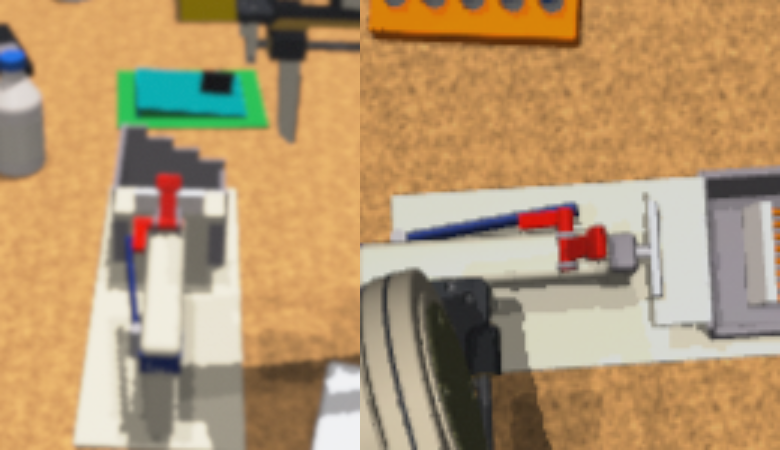

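The shelf is empty and the comb is in the bin (right half, (770,260)). The paddle stands out again at (500,222), the lever leans forward at (165,200) on the left, and the cover lies centred on the mat at (190,93). Handing in.

```bash
python3 -c "
from cell import ticket; print(ticket.hand_in())"
```

```text
the job is handed in; nothing more can be done
None
```

The job is done and handed in at about 23.7 s of the 54 s allowed; no verdict was reported.

- **Cover:** I tilted it level on the ledge (measured slope 0.004 rad), lifted the lip off and set it down right way up on the mat. The last check put it within about 3 mm of the mat's centre. I pressed one step past first contact, so the wrist force rose to about 19 N before I eased off and let go.
- **Lever:** I pushed it forward until the force rose at its stop. The last readings put its tip at station y 47 (top camera) and 42 mm (side camera); fully forward is 45.
- **Paddle and comb:** I held the paddle squeezed for over a second, with the opening at 40 mm against 41 mm for fully home. The last pictures show the comb in the bin and the paddle sprung back.
- **Bystanders:** Each was found within a few millimetres of where it started.

**What disagreed:**
- My station x was about 3 mm off at the ejector, so the squeeze began with a 21 N side force. I shifted the hand and it dropped to near zero; it was about 5 N at the end of the hold.
- In the last check the networks took the comb in the bin for the tip box and the mat in the top picture, and missed the comb in the side picture. The other camera and the pictures settled these.

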